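# Tidy the stamp set and the small things into two desk trays

### The arm

A 6-joint arm with a two-finger parallel gripper is mounted at the origin on a cart in front of the work surface, level with it; the furniture and walls round the work are solid. World frame = base frame: x ahead of the robot, y to its left, z up, the work surface at z = 0. Lengths are in m, angles in rad, forces in N, time in s.
With the tool pointing down it reaches from about 0.35 to 0.85 m from the base axis. Payload 8.1 kg.
Tool frame: the origin (TCP) lies between the finger pads; the fingertips stand 25 mm ahead of it and the grasp point (between the pads) lies 6 mm ahead of it (robot.tip_extent is the distance from the TCP to the fingertips, in m); z points along the fingers, y is the direction in which the jaws open and shut (so a half turn about z gives the same grasp; the last joint's range is limited). The gripper opens to 93 mm and grips with 3 to 60 N. Pads are 15 mm wide; open, the fingers measure 128 mm over their backs; the gripper's body (75 mm by 188 mm) begins 65 mm behind the grasp point.
Start: joints at [-1.203, 0.13, 1.488, -0, 1.523, -0.085], TCP at [0.263, -0.54, 0.244] pointing down, gripper open.
Joint ranges: [-2.96, 2.96], [-0.89, 2.26], [0.02, 2.5], [-1.34, 4.48], [0, 2.73], [-2.66, 2.66]. Speed limits (rad/s): [2.39, 2.39, 2.79, 3.14, 3.14, 3.14].

### API

Orientations are given as a rotation vector (axis times angle).
In Python, from plant import robot gives the robot as it stands.
- The arm moves only by the tool drive_tool, never from a script. Its argument "increments" is a list of rows, each a list of 7 numbers: the closure, from 0 (fully open) to 1 (shut), then the shift along the world's x, y, z in units of 25 mm (1.0 is 25 mm), then the turn, a rotation vector about the world's x, y, z in rad. In form: [[gripper, dx, dy, dz, rx, ry, rz], ...]. A call has 1 to 20 rows; each row is the pose to reach, as a shift and turn from the pose commanded when the call began; what a row does not reach only later rows make up. A row lasts 1/12 s, in which the tool goes at most 41.7 mm and 7.16 degrees, less where a joint would pass 70% of its speed; a pose out of reach is approached as far as the arm can. A call with a gripper value outside its range is refused whole. The fingers move at their own pace and stop on an object; "squeeze" is the grip in N (left out, the last holds). Time passes only in rows, so rows that repeat a pose let the fingers close. It gives the time, the measured TCP pose, the force and the opening at its end, in the units of the state.
- robot.read_state(): the state, without advancing time (a new reading comes with each control period).
- robot.read_camera(name): name is "scene" or "top" or "wrist"; returns a dict with "image" (384x512x3 uint8, red, green, blue), "fx", "fy", "cx", "cy" (pixels), "dist" ([k1, k2, p1, p2, k3] as OpenCV has them; the pictures are not rectified), "T" (4x4, takes a point from camera to world coordinates); the wrist camera has in their place "mount" (4x4, takes a point from camera to tool coordinates, whose origin is the TCP and whose axes are the flange's). Camera axes: x right, y down, z forward; pixel columns grow to the right and rows downward; lengths in m; the calibration is good to about 2 mm. A picture is of the moment at which its call begins: read the wrist's pose just before it. There is no depth.
- robot.close_job(): hands the job in, once; it reports no verdict.
The state is a dict: "t": time; "q": joint angles; "dq": joint speeds; "joint_torque": joint torques, N m; "tool_pos": TCP position; "orientation": TCP orientation; "force": force on the tool from outside, world axes, zero at the start; "wrist_torque": the same for the moment, N m; "opening": finger opening in m.
Only numpy, scipy, OpenCV 4.12 (cv2) and the standard library are available. Lean on these libraries where they do the work, as an engineer would, in place of code of your own. Each camera call takes 0.05 s, during which the arm holds its last target.

### The job

Tidy the small stationery into the two desk trays. Lay the ink pad flat in the orange tray and stand the rubber stamp upright on the middle of it; lay the mint tin flat in the green tray, put the eraser flat on the middle of the tin and the red USB stick flat on the middle of the eraser. Turn every piece so that its long side runs the long way of its tray, and leave the calculator, the pink notes and the yellow notes where they are.

Things in the scene. Friction and masses are not known exactly. Their poses are not given: they have to be found in the camera images.
- orange_tray_in (a point): Orange desk tray, 68 x 92 mm outside, 8 mm high, fixed to the desk by its non-slip foot. Point: middle of the inner floor, 3 mm above the desk. Inside 60 mm along its x and 84 mm along its y (the long way); walls 4 mm thick, rim 5 mm above the inner floor.
- green_tray_in (a point): Green desk tray, 68 x 92 mm outside, 8 mm high, fixed to the desk by its non-slip foot. Point: middle of the inner floor, 3 mm above the desk. Inside 60 mm along its x and 84 mm along its y (the long way); walls 4 mm thick, rim 5 mm above the inner floor.
- pad_mid (a point): Dark blue closed ink pad tin, a flat box 46 (x) x 70 (y, long) x 15 mm (z). Point: its centre, 7.5 mm above its underside. Loose; starts on the bare desk.
- stamp_mid (a point): Rubber stamp with a brown wooden base block 26 (x) x 62 (y, long) x 20 mm and a round upright knob handle, about 24 mm thick, on the middle of the block; 77 mm high over all. Point: its centre, half-way up (38.5 mm above its underside). Loose, stands upright on the black desk mat, which is 3 mm thick.
- tin_mid (a point): Mint tin, teal-green lid on a white body, closed, the lid does not open; 48 (x) x 64 (y, long) x 18 mm (z). Point: its centre, 9 mm above its underside. Loose; starts on the 3 mm thick mat.
- rubber_mid (a point): Eraser in a blue card sleeve with a white end, a block 22 (x) x 46 (y, long) x 12 mm (z). Point: its centre, 6 mm above its underside. Loose; starts on the 3 mm thick mat.
- stick_mid (a point): Red USB stick; red body 18 (x) x 40 (y, long) x 8 mm (z), with a 12 mm wide metal plug reaching 12 mm farther at the -y end. Point: centre of the red body, 4 mm above its underside. Loose; starts on the 3 mm thick mat.
- calc_mid (a point): Bystander: light grey calculator, 112 x 70 x 19 mm, lying flat. Point: centre, 9 mm above its underside. Loose, to be left alone.
- pinknotes_mid (a point): Bystander: pad of pink sticky notes, 69 x 69 x 13 mm. Point: centre of the pad, 5 mm above its underside. Loose, to be left alone.
- notes_mid (a point): Bystander: pad of yellow sticky notes, 69 x 69 x 18 mm. Point: centre of the pad, 7 mm above its underside. Loose, to be left alone.

How it is judged:
At the end, for the whole second after the job is handed in: Ink pad flat in the orange tray, tin flat in the green one (within 12 mm of the middle, 0.2 rad of the long way); stamp upright on the pad, eraser on the tin, USB stick on the eraser, each resting within 12 mm and 0.3 rad of the piece below (tilt under 0.1 rad); all released, at rest (horizontal distance between pad_mid and orange_tray_in below 0.012 m and angle between the y axis of pad_mid and the y axis of orange_tray_in, either way round below 0.2 rad and angle between each of pad_mid, stamp_mid, tin_mid, rubber_mid, stick_mid's own z axis and vertical below 0.1 rad and z of pad_mid in the frame of orange_tray_in between 0.0035 and 0.0115 m and horizontal distance between stamp_mid and pad_mid below 0.012 m and angle between the y axis of stamp_mid and the y axis of pad_mid, either way round below 0.3 rad and z of stamp_mid in the frame of pad_mid between 0.042 and 0.05 m and horizontal distance between tin_mid and green_tray_in below 0.012 m and angle between the y axis of tin_mid and the y axis of green_tray_in, either way round below 0.2 rad and z of tin_mid in the frame of green_tray_in between 0.005 and 0.013 m and horizontal distance between rubber_mid and tin_mid below 0.012 m and angle between the y axis of rubber_mid and the y axis of tin_mid, either way round below 0.3 rad and z of rubber_mid in the frame of tin_mid between 0.011 and 0.019 m and horizontal distance between stick_mid and rubber_mid below 0.012 m and angle between the y axis of stick_mid and the y axis of rubber_mid, either way round below 0.3 rad and z of stick_mid in the frame of rubber_mid between 0.006 and 0.014 m and linear speed of each of pad, stamp, tin, rubber, stick below 0.02 m/s and angular speed of each of pad, stamp, tin, rubber, stick below 0.2 rad/s); the robot touches nothing.
It fails at once if the calculator is moved by more than 25 mm (distance of calc_mid from where it was at the start of the episode above 0.025 m).
It fails at once if the pad of pink notes is moved by more than 25 mm (distance of pinknotes_mid from where it was at the start of the episode above 0.025 m).
It fails at once if the pad of yellow notes is moved by more than 25 mm (distance of notes_mid from where it was at the start of the episode above 0.025 m).
It also fails if it takes over 128 s, if anything falls off the work surface, if the arm or the gripper's body presses on something with over 40 N, if the wrist force passes 120 N, or if a joint passes its speed limit or range.

## Working session

There is one attempt and no reset: what is moved stays moved. The work goes in short steps, Python scripts to look and compute and a tool call to move; the robot and the scene stay as the last step left them, time stands still between calls to the robot, and variables do not carry over. Pictures are saved under pics/ and viewed, and the job is handed in when it is done.

Besides the shell and the picture viewer there is one more tool, called in YAML: its name, and indented under it one key for each argument. drive_tool: Moves the arm, as the interface text tells. Its arguments: {"type":"object","properties":{"increments":{"type":"array"},"squeeze":{"type":"number"}},"required":["increments"]}

```bash
ls; mkdir -p pics
python3 - <<'E'
from plant import robot
import cv2
s=robot.read_state();print(s['t'],s['tool_pos'],s['orientation'],s['opening'])
for n in ['scene','top','wrist']:
    c=robot.read_camera(n);cv2.imwrite(f'pics/{n}0.png',cv2.cvtColor(c['image'],cv2.COLOR_RGB2BGR))
    print(n,c['fx'],c['fy'],c['cx'],c['cy'],c['dist']);print(c.get('T',c.get('mount')))
E
```

```text
pics
0.0 [ 0.26230569 -0.53901734  0.24257152] [-3.05957744e+00 -7.04806170e-01  5.00331088e-04] 0.09285939938753743
scene 465.67893419744473 465.67893419744473 261.0657250853027 187.67628062254738 [-0.08851944  0.          0.          0.          0.        ]
[[-0.59267322 -0.63189168  0.49945106 -0.24489071]
 [-0.80529328  0.45292541 -0.38257196  0.59210398]
 [ 0.01552996 -0.62894474 -0.77729488  1.29070672]
 [ 0.          0.          0.          1.        ]]
top 429.4041425352714 429.4041425352714 258.21906121593855 191.50979668583176 [-0.08586761  0.          0.          0.          0.        ]
[[-0.02571945 -0.98853206  0.14880482  0.37593958]
 [-0.99949901  0.02817521  0.01441844 -0.03319084]
 [-0.0184457  -0.14835944 -0.98876146  1.19580456]
 [ 0.          0.          0.          1.        ]]
wrist 271.31838814408366 271.31838814408366 255.61450596791929 191.32304378242432 [-0.03933759  0.          0.          0.          0.        ]
[[ 7.62125567e-04 -9.54651273e-01 -2.97725318e-01  8.26269760e-02]
 [ 9.99999683e-01  7.95945297e-04  7.64172201e-06 -3.36871181e-05]
 [ 2.29677887e-04 -2.97725230e-01  9.54651578e-01 -1.39997380e-01]
 [ 0.00000000e+00  0.00000000e+00  0.00000000e+00  1.00000000e+00]]
```

View pics/top0.png

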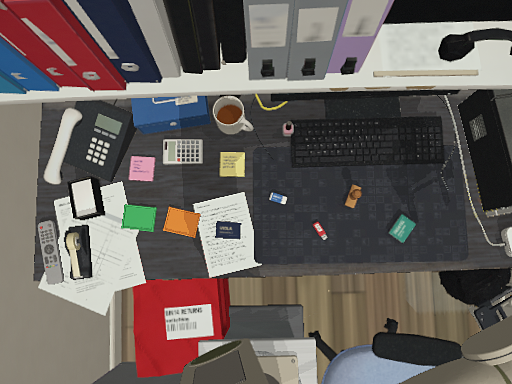

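View pics/scene0.png

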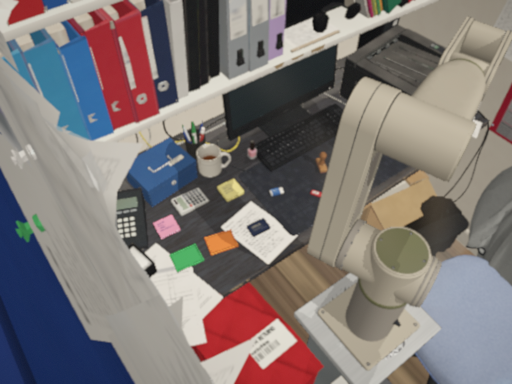

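The top view shows the green tray at (139,218), the orange tray at (181,221) and the pad at (228,230). The eraser is at (278,198), the stick at (320,230), the stamp at (353,195) and the tin at (402,228). Next I'll measure all of them.

```bash
cat > h.py <<'E'
from plant import robot
import cv2, numpy as np
from scipy.spatial.transform import Rotation as R
def snap(n,save=None):
    s=robot.read_state(); c=robot.read_camera(n)
    if n=='wrist':
        W=np.eye(4);W[:3,:3]=R.from_rotvec(s['orientation']).as_matrix();W[:3,3]=s['tool_pos']
        c['T']=W@np.array(c['mount'])
    c['T']=np.array(c['T'])
    if save: cv2.imwrite(f'pics/{save}.png',cv2.cvtColor(c['image'],cv2.COLOR_RGB2BGR))
    return c
def plane(c,px,z):
    K=np.array([[c['fx'],0,c['cx']],[0,c['fy'],c['cy']],[0,0,1]])
    p=cv2.undistortPoints(np.float64(px).reshape(-1,1,2),K,np.array(c['dist'])).reshape(-1,2)
    d=np.c_[p,np.ones(len(p))]@c['T'][:3,:3].T; o=c['T'][:3,3]
    return (o+d*((z-o[2])/d[:,2])[:,None])[:,:2]
def proj(c,P):
    K=np.array([[c['fx'],0,c['cx']],[0,c['fy'],c['cy']],[0,0,1]])
    Ti=np.linalg.inv(c['T']);rv=cv2.Rodrigues(Ti[:3,:3])[0]
    return cv2.projectPoints(np.float64(P).reshape(-1,1,3),rv,Ti[:3,3],K,np.array(c['dist']))[0].reshape(-1,2)
def rect(c,mask,z,near=None,minA=20):
    """contours -> world rects at plane z: centre, (long,short), angle of long axis"""
    out=[]
    cs,_=cv2.findContours(mask.astype(np.uint8),cv2.RETR_EXTERNAL,cv2.CHAIN_APPROX_NONE)
    for k in cs:
        if cv2.contourArea(k)<minA: continue
        w=plane(c,k.reshape(-1,2).astype(float),z)
        (cx,cy),(a,b),t=cv2.minAreaRect((w*1000).astype(np.float32))
        if a<b: a,b,t=b,a,t+90
        t=(np.deg2rad(t)+np.pi/2)%np.pi-np.pi/2
        m=k.reshape(-1,2).mean(0)
        out.append((np.round(m),round(cx,1),round(cy,1),round(a,1),round(b,1),round(t,3)))
    return out
def hsv(c): return cv2.cvtColor(c['image'],cv2.COLOR_RGB2HSV)
E
python3 - <<'E'
from h import *
c=snap('top');H=hsv(c)
big=cv2.resize(c['image'][140:270,110:440],None,fx=2.4,fy=2.4,interpolation=cv2.INTER_CUBIC)
cv2.imwrite('pics/topbig.png',cv2.cvtColor(big,cv2.COLOR_RGB2BGR))
for n,p in dict(green=(139,218),orange=(181,221),pad=(228,230),er=(275,198),stamp=(353,190),stick=(318,228),tin=(402,228)).items():
    print(n,H[p[1],p[0]])
def m(lo,hi): return cv2.inRange(H,np.array(lo),np.array(hi))
for n,lo,hi,z in [('green',(55,120,60),(75,255,255),.008),('orange',(8,180,150),(20,255,255),.008),('pad',(105,80,20),(125,255,120),.015),('eraser',(100,80,100),(125,255,255),.015),('stamp',(5,80,60),(20,220,210),.023),('stick',(0,150,100),(6,255,255),.011),('tin',(78,80,60),(95,255,255),.021)]:
    for r in rect(c,m(lo,hi),z):
        if 110<r[0][0]<440 and 175<r[0][1]<260: print(n,*r)
E
```

```text
green [ 67 148 176]
orange [ 15 188 221]
pad [111  69  78]
er [106 124 167]
stamp [ 13 149  99]
stick [ 43  16 186]
tin [ 75  50 177]
green [139. 218.] 490.6 322.1 92.9 69.2 1.441
orange [181. 222.] 475.6 200.5 92.3 67.8 1.324
pad [228. 230.] 450.5 71.1 66.4 43.0 1.479
eraser [276. 197.] 535.7 -65.4 26.3 23.0 1.219
stamp [183. 226.] 474.3 196.9 92.4 68.4 1.324
stamp [353. 196.] 531.4 -278.9 64.3 34.7 -0.431
tin [402. 228.] 440.4 -408.4 66.3 48.6 -0.667
```

View pics/topbig.png

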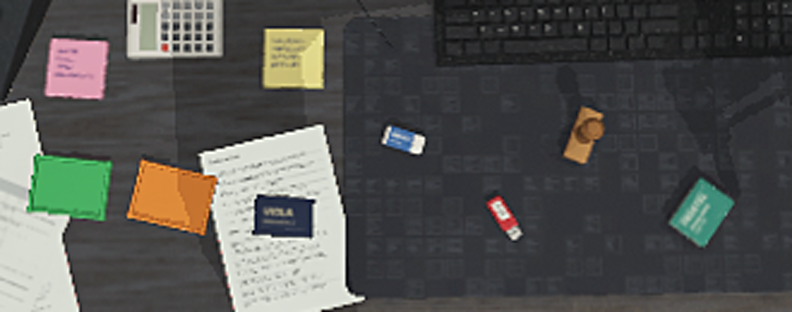

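View pics/wrist0.png

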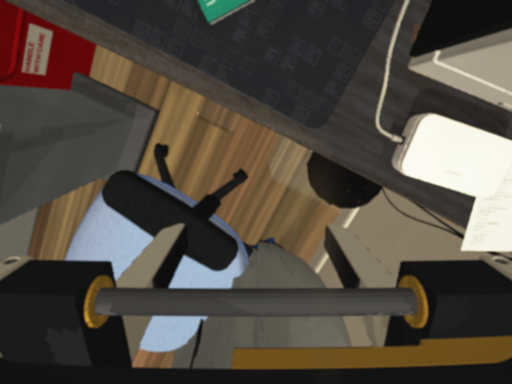

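Every measured size matches the spec. I'll do the tin first, so the arm goes above it and turns to line up.

drive_tool:
  increments:
    - [0,7.1,5.2,-1.6,0,0,2.02]
    - [0,7.1,5.2,-1.6,0,0,2.02]
    - [0,7.1,5.2,-1.6,0,0,2.02]
    - [0,7.1,5.2,-1.6,0,0,2.02]
    - [0,7.1,5.2,-1.6,0,0,2.02]
    - [0,7.1,5.2,-1.6,0,0,2.02]
    - [0,7.1,5.2,-1.6,0,0,2.02]
    - [0,7.1,5.2,-1.6,0,0,2.02]
    - [0,7.1,5.2,-1.6,0,0,2.02]
    - [0,7.1,5.2,-1.6,0,0,2.02]
    - [0,7.1,5.2,-1.6,0,0,2.02]
    - [0,7.1,5.2,-1.6,0,0,2.02]
    - [0,7.1,5.2,-1.6,0,0,2.02]
    - [0,7.1,5.2,-1.6,0,0,2.02]
    - [0,7.1,5.2,-1.6,0,0,2.02]
    - [0,7.1,5.2,-1.6,0,0,2.02]
    - [0,7.1,5.2,-1.6,0,0,2.02]
    - [0,7.1,5.2,-1.6,0,0,2.02]
    - [0,7.1,5.2,-1.6,0,0,2.02]

```text
t: 1.78
tool_pos: [0.44, -0.4095, 0.2035]
orientation: [-1.037, -2.965, -0.0]
force: [-0.2, 0.5, -0.8]
opening: 0.0927
```

```bash
cat > tin.py <<'E'
from h import *
import sys
s=robot.read_state();M=R.from_rotvec(s['orientation']).as_matrix()
print(s['t'],s['tool_pos'],'psi',np.arctan2(M[1,0],M[0,0]),'tilt',M[:,2],s['force'],s['q'])
E
python3 tin.py
python3 - <<'E'
from h import *
c=snap('wrist','w1');H=hsv(c)
for r in rect(c,cv2.inRange(H,np.array((78,80,60)),np.array((95,255,255))),.021): print(r)
t=snap('top','t1');H=hsv(t)
for r in rect(t,cv2.inRange(H,np.array((0,120,90)),np.array((8,255,255)))|cv2.inRange(H,np.array((174,120,90)),np.array((180,255,255))),.011): 
  if 200<r[0][0]<440 and 175<r[0][1]<260: print('stick',r)
E
```

```text
1.7833 [ 0.43997586 -0.40947486  0.20351175] psi 2.4688899492140814 tilt [-9.53244762e-05  1.70126919e-04 -9.99999981e-01] [-0.15007341  0.52136536 -0.78465083] [-8.34821605e-01  1.54344270e-01  1.53541510e+00  4.38646365e-05
  1.45202337e+00 -1.73292042e+00]
(array([256., 176.]), 439.1, -409.4, 65.7, 49.4, np.float64(-0.672))
stick (array([319., 229.]), 446.2, -179.4, 39.4, 19.2, np.float64(0.548))
```

View pics/w1.png

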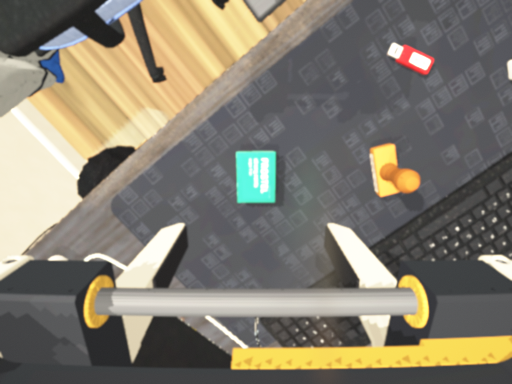

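The wrist view shows the tin at (256,176), between the jaws and aligned, and it agrees with the top camera to about 1 mm. Now descending to grip it with the tips about 7 mm above its underside.

drive_tool:
  increments:
    - [0,0,0,-1.5,0,0,0]
    - [0,0,0,-3,0,0,0]
    - [0,0,0,-4.5,0,0,0]
    - [0,0,0,-5.5,0,0,0]
    - [0,0,0,-6.2,0,0,0]
    - [0,0,0,-6.7,0,0,0]
    - [0,0,0,-6.7,0,0,0]
    - [0,0,0,-6.7,0,0,0]

```text
t: 2.55
tool_pos: [0.4399, -0.4095, 0.0361]
orientation: [-1.032, -2.967, -0.001]
force: [0.0, 0.1, 0.1]
opening: 0.0928
```

drive_tool:
  increments:
    - [1,0,0,0,0,0,0]
    - [1,0,0,0,0,0,0]
    - [1,0,0,0,0,0,0]
    - [1,0,0,0,0,0,0]
    - [1,0,0,0,0,0,0]
    - [1,0,0,0,0,0,0]
    - [1,0,0,0,0,0,0]
    - [1,0,0,0,0,0,0]
    - [1,0,0,0,0,0,0]
    - [1,0,0,0,0,0,0]
  squeeze: 20

```text
t: 3.38
tool_pos: [0.4401, -0.4095, 0.0362]
orientation: [1.031, 2.968, 0.0]
force: [-0.1, 0.7, 0.6]
opening: 0.0476
```

Gripped at 47.6 mm. Lifting, then carrying it over the green tray.

drive_tool:
  increments:
    - [1,0,0,1.5,0,0,0]
    - [1,0,0,3,0,0,0]
    - [1,0,0,4.5,0,0,0]
    - [1,0,1.5,6,0,0,0]
    - [1,0.2,3,6,0,0,-0.1]
    - [1,0.3,4.5,6,0,0,-0.2]
    - [1,0.4,6,6,0,0,-0.3]
    - [1,0.5,7.5,6,0,0,-0.4]
    - [1,0.6,9,6,0,0,-0.5]
    - [1,0.8,10.5,6,0,0,-0.6]
    - [1,1,12,6,0,0,-0.7]
    - [1,1.1,13.5,6,0,0,-0.8]
    - [1,1.2,15,6,0,0,-0.9]
    - [1,1.4,16.5,6,0,0,-1]
    - [1,1.6,18,6,0,0,-1.03]
    - [1,1.8,19.5,6,0,0,-1.03]
    - [1,2,21,6,0,0,-1.03]
    - [1,2,22.5,6,0,0,-1.03]
    - [1,2,24,6,0,0,-1.03]
    - [1,2,25.5,6,0,0,-1.03]

```text
t: 5.05
tool_pos: [0.4896, 0.2299, 0.1859]
orientation: [2.359, 2.075, -0.0]
force: [0.8, -1.0, -0.2]
opening: 0.0473
```

drive_tool:
  increments:
    - [1,0,1.2,0,0,0,0]
    - [1,0,2.2,0,0,0,0]
    - [1,0,3.2,0,0,0,0]
    - [1,0,3.7,0,0,0,0]
    - [1,0,3.7,0,0,0,0]
    - [1,0,3.7,0,0,0,0]

```text
t: 5.55
tool_pos: [0.4898, 0.3203, 0.1857]
orientation: [2.358, 2.076, -0.002]
force: [-0.1, -0.4, -0.8]
opening: 0.0478
```

```bash
python3 tin.py
python3 - <<'E'
from h import *
c=snap('wrist','w2');H=hsv(c)
for n,lo,hi,z in [('green',(55,120,60),(75,255,255),.008),('orange',(8,150,130),(20,255,255),.008),('tin',(78,80,60),(95,255,255),.18)]:
    for r in rect(c,cv2.inRange(H,np.array(lo),np.array(hi)),z,minA=200): print(n,*r)
E
```

```text
5.55 [0.48980001 0.32029085 0.18571997] psi 1.4439587896401558 tilt [-5.81813932e-04 -8.76085370e-04 -9.99999447e-01] [-0.13967117 -0.41565201 -0.77685194] [ 4.91828488e-01  1.25026556e-01  1.60048446e+00 -5.03430372e-04
  1.41700823e+00  6.18743592e-01]
green [257. 164.] 493.5 337.0 68.6 61.8 -0.145
tin [255. 237.] 489.8 326.4 59.9 43.7 1.445
```

View pics/w2.png

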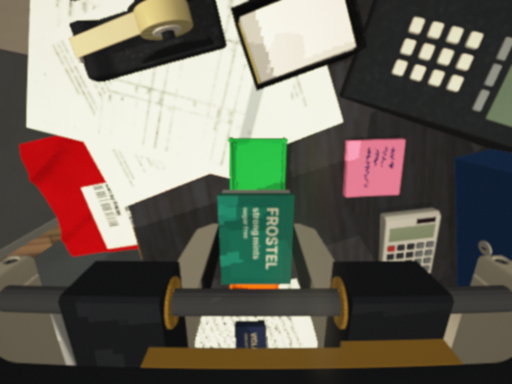

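The wrist view puts the tray centre at (491,322), worked out from its far edge, which matches the top view. Lowering the tin in.

drive_tool:
  increments:
    - [1,0.05,0.05,-1,0,0,0]
    - [1,0.05,0.05,-2.2,0,0,0]
    - [1,0.05,0.05,-3.4,0,0,0]
    - [1,0.05,0.05,-4.4,0,0,0]
    - [1,0.05,0.05,-5.2,0,0,0]
    - [1,0.05,0.05,-5.6,0,0,0]
    - [1,0.05,0.05,-5.8,0,0,0]
    - [1,0.05,0.05,-5.92,0,0,0]
    - [1,0.05,0.05,-5.96,0,0,0]
    - [1,0.05,0.05,-5.96,0,0,0]
    - [1,0.05,0.05,-5.96,0,0,0]

```text
t: 6.52
tool_pos: [0.4923, 0.3221, 0.0386]
orientation: [2.359, 2.074, 0.004]
force: [-1.2, -0.9, -1.0]
opening: 0.0475
```

drive_tool:
  increments:
    - [0.6,0,0,0,0,0,0]
    - [0.3,0,0,0,0,0,0]
    - [0,0,0,0,0,0,0]
    - [0,0,0,0,0,0,0]
    - [0,0,0,0,0,0,0]
    - [0,0,0,0,0,0,0]
    - [0,0,0,1,0,0,0]
    - [0,0,0,2.2,0,0,0]
    - [0,0,0,3.5,0,0,0]
    - [0,0,0,5,0,0,0]
    - [0,0,0,6,0,0,0]
    - [0,0,0,6,0,0,0]
    - [0,0,0,6,0,0,0]

```text
t: 7.6
tool_pos: [0.4926, 0.3224, 0.1897]
orientation: [2.358, 2.074, 0.007]
force: [-0.2, -0.2, 0.1]
opening: 0.0928
```

```bash
python3 tin.py
python3 - <<'E'
from h import *
c=snap('wrist','w3');H=hsv(c)
for n,lo,hi,z in [('green',(55,120,60),(75,255,255),.008),('orange',(8,150,130),(20,255,255),.008),('tin',(78,80,60),(95,255,255),.021)]:
    for r in rect(c,cv2.inRange(H,np.array(lo),np.array(hi)),z,minA=200): print(n,*r)
E
```

```text
7.6 [0.49257704 0.3224279  0.18965984] psi 1.442802236646357 tilt [ 0.00416181  0.00222418 -0.99998887] [-0.17820675 -0.23370511  0.14953702] [ 4.92510217e-01  1.26208309e-01  1.59188260e+00 -8.12978007e-06
  1.41878288e+00  6.20510781e-01]
green [255. 177.] 490.8 321.9 92.3 69.2 1.436
orange [255. 261.] 476.9 204.9 89.2 69.4 1.317
tin [254. 180.] 491.1 323.0 61.1 44.3 1.447
```

View pics/w3.png

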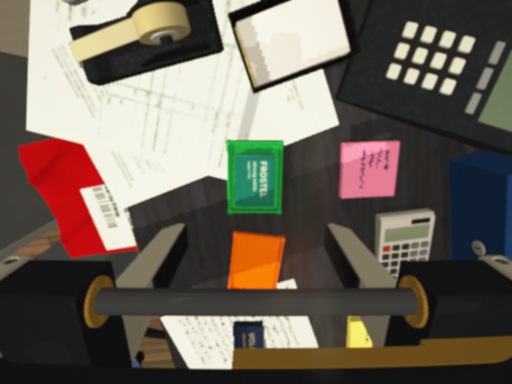

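The tin is centred in the green tray, within about 1 mm. Next is the ink pad.

drive_tool:
  increments:
    - [0,-0.2,-1.2,0.3,0,0,0.03]
    - [0,-0.4,-2.6,0.3,0,0,0.03]
    - [0,-0.6,-4,0.3,0,0,0.03]
    - [0,-0.8,-5.4,0.3,0,0,0.03]
    - [0,-1,-6.8,0.3,0,0,0.03]
    - [0,-1.3,-8.2,0.3,0,0,0.03]
    - [0,-1.6,-9.4,0.3,0,0,0.03]
    - [0,-1.7,-10,0.3,0,0,0.03]
    - [0,-1.7,-10,0.3,0,0,0.03]
    - [0,-1.7,-10,0.3,0,0,0.03]

```text
t: 8.48
tool_pos: [0.4479, 0.0712, 0.193]
orientation: [-2.329, -2.106, 0.003]
force: [-0.3, 0.0, -0.3]
opening: 0.0932
```

```bash
python3 tin.py
python3 - <<'E'
from h import *
c=snap('wrist','w4');H=hsv(c)
for n,lo,hi,z in [('orange',(8,150,130),(20,255,255),.008),('pad',(105,90,20),(130,255,140),.015),('er',(100,80,100),(130,255,255),.015)]:
    for r in rect(c,cv2.inRange(H,np.array(lo),np.array(hi)),z,minA=200): print(n,*r)
E
```

```text
8.4833 [0.44788019 0.07121647 0.19300861] psi 1.4705885180035425 tilt [-2.53704514e-03  2.00383313e-04 -9.99996762e-01] [-0.26365543  0.00609513 -0.29854207] [ 4.43040787e-02 -2.45729408e-01  1.94251116e+00  3.14948593e-04
  1.44733659e+00  1.44472777e-01]
orange [270.  60.] 475.9 200.1 93.9 69.3 1.315
pad [258. 178.] 449.7 71.5 63.7 41.4 1.472
pad [509.  58.] 740.4 178.7 123.8 6.4 -1.432
```

View pics/w4.png

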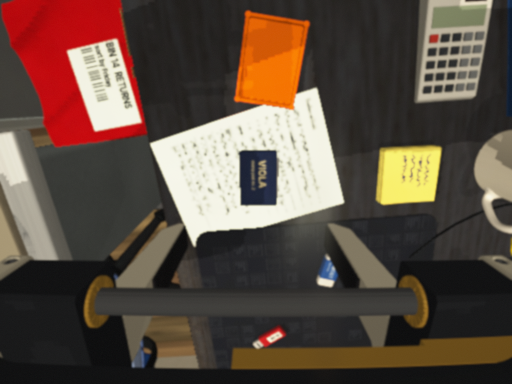

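The pad is at (258,178), i.e. (450,71) mm with ψ 1.47, and it agrees with the top view. Descending to grip.

drive_tool:
  increments:
    - [0,0.09,0,-1.5,0,0,0]
    - [0,0.09,0,-3,0,0,0]
    - [0,0.09,0,-4.5,0,0,0]
    - [0,0.09,0,-5.5,0,0,0]
    - [0,0.09,0,-6.1,0,0,0]
    - [0,0.09,0,-6.45,0,0,0]
    - [0,0.09,0,-6.45,0,0,0]
    - [0,0.09,0,-6.45,0,0,0]
    - [0,0.09,0,-6.45,0,0,0]

```text
t: 9.28
tool_pos: [0.4521, 0.0722, 0.0346]
orientation: [2.326, 2.11, 0.002]
force: [0.5, 0.5, 0.2]
opening: 0.0929
```

drive_tool:
  increments:
    - [1,0,0,0,0,0,0]
    - [1,0,0,0,0,0,0]
    - [1,0,0,0,0,0,0]
    - [1,0,0,0,0,0,0]
    - [1,0,0,0,0,0,0]
    - [1,0,0,0,0,0,0]
    - [1,0,0,0,0,0,0]
    - [1,0,0,0,0,0,0]
    - [1,0,0,0,0,0,0]
  squeeze: 20

```text
t: 10.03
tool_pos: [0.451, 0.0717, 0.0334]
orientation: [-2.328, -2.11, 0.0]
force: [-0.1, -0.9, 0.6]
opening: 0.0457
```

drive_tool:
  increments:
    - [1,0,0,0.8,0,0,0]
    - [1,0,0,2,0,0,0]
    - [1,0.2,1,2.5,0,0,-0.05]
    - [1,0.4,2,2.5,0,0,-0.1]
    - [1,0.6,3,2.5,0,0,-0.154]
    - [1,0.8,4,2.5,0,0,-0.154]
    - [1,1,4.8,2.5,0,0,-0.154]
    - [1,1,5.15,2.5,0,0,-0.154]
    - [1,1,5.15,2.5,0,0,-0.154]
    - [1,1,5.15,2,0,0,-0.154]
    - [1,1,5.15,1.5,0,0,-0.154]
    - [1,1,5.15,1,0,0,-0.154]
    - [1,1,5.15,0.7,0,0,-0.154]
    - [1,1,5.15,0.7,0,0,-0.154]
    - [1,1,5.15,0.7,0,0,-0.154]
    - [1,1,5.15,0.7,0,0,-0.154]

```text
t: 11.37
tool_pos: [0.4762, 0.2002, 0.051]
orientation: [2.483, 1.924, 0.0]
force: [-0.2, 0.1, -0.4]
opening: 0.0459
```

drive_tool:
  increments:
    - [1,0,0,-0.2,0,0,0]
    - [1,0,0,-0.4,0,0,0]
    - [1,0,0,-0.55,0,0,0]
    - [1,0,0,-0.58,0,0,0]
    - [1,0,0,-0.58,0,0,0]
    - [1,0,0,-0.58,0,0,0]
    - [1,0,0,-0.58,0,0,0]
    - [1,0,0,-0.58,0,0,0]

```text
t: 12.03
tool_pos: [0.4759, 0.2005, 0.0363]
orientation: [-2.483, -1.925, 0.0]
force: [-0.2, -0.0, -0.9]
opening: 0.0459
```

drive_tool:
  increments:
    - [0.6,0,0,0,0,0,0]
    - [0.3,0,0,0,0,0,0]
    - [0,0,0,0,0,0,0]
    - [0,0,0,0,0,0,0]
    - [0,0,0,0,0,0,0]
    - [0,0,0,0,0,0,0]
    - [0,0,0,1,0,0,0]
    - [0,0,0,2.2,0,0,0]
    - [0,0,0,3.5,0,0,0]
    - [0,0,0,5,0,0,0]
    - [0,0,0,6,0,0,0]
    - [0,0,0,6,0,0,0]
    - [0,0,0,6,0,0,0]
    - [0,0,0,6,0,0,0]

```text
t: 13.2
tool_pos: [0.4757, 0.2004, 0.1857]
orientation: [-2.483, -1.925, 0.001]
force: [0.7, 0.4, -0.1]
opening: 0.0932
```

```bash
python3 tin.py
python3 - <<'E'
from h import *
c=snap('wrist','w5');H=hsv(c)
for n,lo,hi,z in [('orange',(8,150,130),(20,255,255),.008),('pad',(105,90,20),(130,255,140),.018),('er',(100,80,100),(130,255,255),.015)]:
    for r in rect(c,cv2.inRange(H,np.array(lo),np.array(hi)),z,minA=200): print(n,*r)
E
```

```text
13.2 [0.4756656  0.20036718 0.18569584] psi 1.318834363039588 tilt [-6.58023639e-04 -2.04012085e-04 -9.99999763e-01] [ 0.66073256  0.41596093 -0.09583385] [ 2.99317790e-01 -6.19574125e-02  1.79155945e+00 -9.22404209e-07
  1.41267954e+00  5.51280005e-01]
orange [256. 176.] 476.0 200.2 94.9 68.8 1.318
pad [256. 180.] 475.3 200.4 63.3 41.0 1.324
pad [493.  96.] 749.3 213.2 214.3 54.8 -1.568
er [340. 339.] 534.5 -65.1 26.7 24.2 1.24
```

View pics/w5.png

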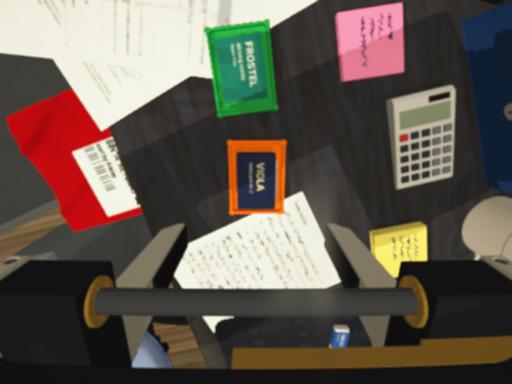

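The pad sits centred in the orange tray at (256,180). Next, going above the eraser.

drive_tool:
  increments:
    - [0,0.3,-1.3,0,0,0,-0.1]
    - [0,0.6,-2.7,0,0,0,-0.12]
    - [0,0.9,-4.1,0,0,0,-0.12]
    - [0,1.2,-5.5,0,0,0,-0.12]
    - [0,1.5,-6.9,0,0,0,-0.12]
    - [0,1.8,-8.3,0,0,0,-0.12]
    - [0,2.1,-9.7,0,0,0,-0.12]
    - [0,2.3,-10.6,0,0,0,-0.12]
    - [0,2.3,-10.9,0,0,0,-0.12]
    - [0,2.3,-10.9,0,0,0,-0.12]
    - [0,2.3,-10.9,0,0,0,-0.12]

```text
t: 14.17
tool_pos: [0.5326, -0.0715, 0.1849]
orientation: [-2.593, -1.77, 0.002]
force: [-0.2, 1.1, -1.1]
opening: 0.093
```

```bash
python3 tin.py
python3 - <<'E'
from h import *
c=snap('wrist','w6');H=hsv(c)
V=H[...,2].astype(float)
m=((H[...,0]>95)&(H[...,0]<130)&(H[...,1]>80)&(V>90))|((V>170)&(H[...,1]<70))
m=m.astype(np.uint8); m[230:]=0
m=cv2.morphologyEx(m,cv2.MORPH_CLOSE,np.ones((3,3),np.uint8))
for r in rect(c,m,.015,minA=100): print(r)
big=cv2.resize(c['image'][80:240,160:360],None,fx=4,fy=4)
cv2.imwrite('pics/w6b.png',cv2.cvtColor(big,cv2.COLOR_RGB2BGR))
E
```

```text
14.1667 [ 0.53259332 -0.07150094  0.18490894] psi 1.1978869650391342 tilt [-0.00260698  0.00113541 -0.99999596] [-0.166098    1.14015879 -1.0934538 ] [-2.29214220e-01 -1.04093921e-03  1.73343196e+00  5.19911416e-04
  1.41199844e+00  1.43612056e-01]
(array([257., 178.]), 534.1, -69.7, 44.0, 23.3, np.float64(1.211))
(array([413.,  34.]), 739.6, 15.8, 19.9, 13.4, np.float64(1.215))
(array([449.,  19.]), 780.2, 13.7, 40.8, 29.6, np.float64(1.114))
(array([401.,   4.]), 735.4, 44.5, 37.1, 12.7, np.float64(-0.343))
(array([110.,  86.]), 427.9, 92.9, 227.9, 190.1, np.float64(0.195))
```

View pics/w6b.png

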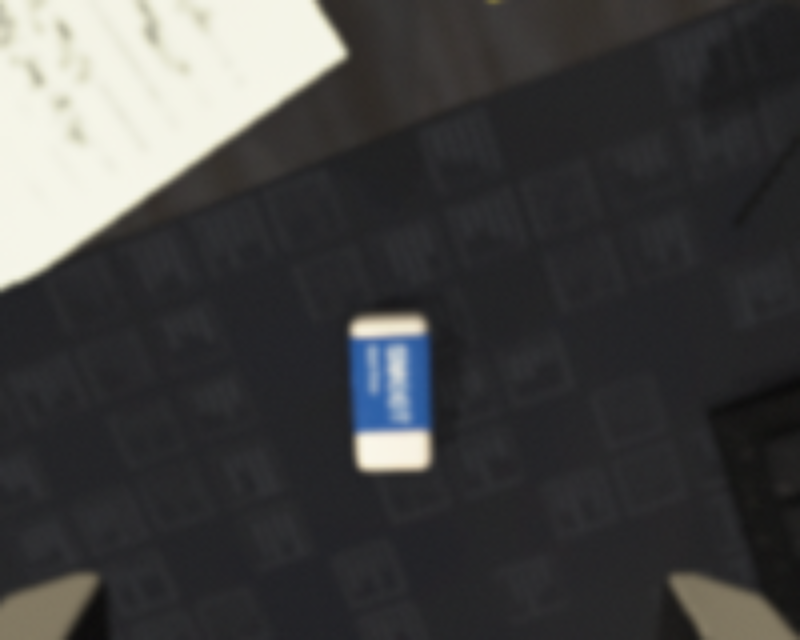

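The eraser is at (257,178), i.e. (534,-70) mm with ψ 1.21, measuring 44x23. Descending.

drive_tool:
  increments:
    - [0,0.06,0.07,-1.5,0,0,0.013]
    - [0,0.06,0.07,-3,0,0,0.013]
    - [0,0.06,0.07,-4.5,0,0,0.013]
    - [0,0.06,0.07,-5.4,0,0,0.013]
    - [0,0.06,0.07,-5.9,0,0,0.013]
    - [0,0.06,0.07,-6.1,0,0,0.013]
    - [0,0.06,0.07,-6.1,0,0,0.013]
    - [0,0.06,0.07,-6.1,0,0,0.013]
    - [0,0.06,0.07,-6.1,0,0,0.013]

```text
t: 14.97
tool_pos: [0.5368, -0.0704, 0.0362]
orientation: [2.58, 1.788, 0.004]
force: [1.1, 0.5, 0.1]
opening: 0.0929
```

drive_tool:
  increments:
    - [1,0,0,0,0,0,0]
    - [1,0,0,0,0,0,0]
    - [1,0,0,0,0,0,0]
    - [1,0,0,0,0,0,0]
    - [1,0,0,0,0,0,0]
    - [1,0,0,0,0,0,0]
    - [1,0,0,0,0,0,0]
    - [1,0,0,0,0,0,0]
    - [1,0,0,0,0,0,0]
    - [1,0,0,0,0,0,0]
    - [1,0,0,0,0,0,0]
    - [1,0,0,0,0,0,0]
  squeeze: 12

```text
t: 15.97
tool_pos: [0.535, -0.0703, 0.0339]
orientation: [-2.582, -1.789, 0.0]
force: [0.2, 0.4, -0.6]
opening: 0.0218
```

drive_tool:
  increments:
    - [1,0,0,1,0,0,0]
    - [1,0,0,2.4,0,0,0]
    - [1,-0.1,1,3.2,0,0,0.1]
    - [1,-0.2,2.4,3.2,0,0,0.2]
    - [1,-0.4,3.8,3.2,0,0,0.23]
    - [1,-0.6,5.2,3.2,0,0,0.23]
    - [1,-0.8,6.6,3.2,0,0,0.23]
    - [1,-1,8,3.2,0,0,0.23]
    - [1,-1.2,9.4,3.2,0,0,0.23]
    - [1,-1.4,10.8,3.2,0,0,0.23]
    - [1,-1.6,12.2,3.2,0,0,0.23]
    - [1,-1.7,13.6,3.2,0,0,0.23]
    - [1,-1.76,14.8,3.2,0,0,0.23]
    - [1,-1.76,15.5,3.2,0,0,0.23]
    - [1,-1.76,15.7,2.6,0,0,0.23]
    - [1,-1.76,15.7,2,0,0,0.23]
    - [1,-1.76,15.7,1.5,0,0,0.23]
    - [1,-1.76,15.7,1.5,0,0,0.23]
    - [1,-1.76,15.7,1.5,0,0,0.23]
    - [1,-1.76,15.7,1.5,0,0,0.23]

```text
t: 17.63
tool_pos: [0.4914, 0.322, 0.0719]
orientation: [2.361, 2.073, 0.001]
force: [0.1, -0.1, 1.0]
opening: 0.0222
```

```bash
python3 tin.py
python3 - <<'E'
from h import *
c=snap('wrist','w7')
E
```

```text
17.6333 [0.49139736 0.32197306 0.07192082] psi 1.4411908601957428 tilt [ 3.77432826e-04  1.66297408e-04 -9.99999915e-01] [ 0.14639758 -0.13748006  0.99483448] [ 4.92792975e-01  2.42387264e-01  1.68726632e+00 -3.42342915e-05
  1.21152787e+00  6.22410509e-01]
```

View pics/w7.png

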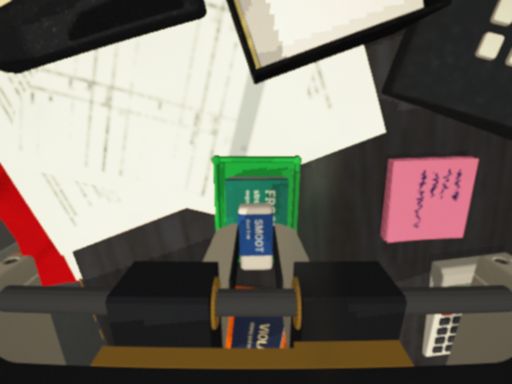

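The eraser is level over the tin at (256,237). Lowering and releasing.

drive_tool:
  increments:
    - [1,0,0.03,-0.3,0,0,0]
    - [1,0,0.03,-0.55,0,0,0]
    - [1,0,0.03,-0.7,0,0,0]
    - [1,0,0.03,-0.78,0,0,0]
    - [1,0,0.03,-0.78,0,0,0]
    - [1,0,0.03,-0.78,0,0,0]
    - [1,0,0.03,-0.78,0,0,0]
    - [1,0,0.03,-0.78,0,0,0]

```text
t: 18.35
tool_pos: [0.4909, 0.3229, 0.0517]
orientation: [-2.36, -2.074, 0.0]
force: [0.5, 1.1, -1.0]
opening: 0.0212
```

drive_tool:
  increments:
    - [0.9,0,0,0,0,0,0]
    - [0.7,0,0,0,0,0,0]
    - [0.4,0,0,0,0,0,0]
    - [0,0,0,0,0,0,0]
    - [0,0,0,0,0,0,0]
    - [0,0,0,0,0,0,0]
    - [0,0,0,0,0,0,0]
    - [0,0,0,1,0,0,0]
    - [0,0,0,2.2,0,0,0]
    - [0,0,0,3.5,0,0,0]
    - [0,0,0,5,0,0,0]
    - [0,0,0,5.4,0,0,0]
    - [0,0,0,5.4,0,0,0]
    - [0,0,0,5.4,0,0,0]
    - [0,0,0,5.4,0,0,0]

```text
t: 19.6
tool_pos: [0.4901, 0.3225, 0.1849]
orientation: [-2.359, -2.073, 0.004]
force: [-1.1, -0.5, -1.3]
opening: 0.0926
```

```bash
python3 tin.py
cat > er.py <<'E'
from h import *
import sys
c=snap('wrist',sys.argv[1]);H=hsv(c)
V=H[...,2].astype(float)
m=((H[...,0]>100)&(H[...,0]<130)&(H[...,1]>80)&(V>60))|((V>150)&(H[...,1]<90))
m=m.astype(np.uint8); m[230:]=0
m=cv2.morphologyEx(m,cv2.MORPH_CLOSE,np.ones((3,3),np.uint8))
for r in rect(c,m,.033,minA=100): print('er',r)
for r in rect(c,cv2.inRange(H,np.array((78,80,60)),np.array((95,255,255))),.021,minA=100): print('tin',r)
big=cv2.resize(c['image'][80:240,160:360],None,fx=4,fy=4)
cv2.imwrite(f'pics/{sys.argv[1]}b.png',cv2.cvtColor(big,cv2.COLOR_RGB2BGR))
E
python3 er.py w8
```

```text
19.6 [0.49008621 0.32248466 0.18485112] psi 1.4418327242438602 tilt [-0.00250062 -0.00133256 -0.99999599] [-1.05062304 -0.52634363 -1.34591215] [4.94597863e-01 1.31206072e-01 1.59538206e+00 1.42842678e-05
 1.41783800e+00 6.23561166e-01]
er (array([414., 222.]), 668.0, 254.3, 66.4, 20.6, np.float64(-0.134))
er (array([258., 181.]), 491.8, 324.9, 47.4, 25.2, np.float64(1.457))
er (array([480., 157.]), 739.2, 323.8, 39.5, 12.5, np.float64(-0.17))
er (array([455.,  84.]), 706.4, 402.5, 14.8, 13.5, np.float64(1.182))
er (array([437.,  79.]), 686.3, 409.7, 14.7, 13.1, np.float64(1.179))
er (array([418.,  74.]), 666.7, 416.7, 14.3, 12.4, np.float64(1.176))
er (array([400.,  69.]), 647.9, 423.6, 14.3, 11.9, np.float64(1.16))
er (array([465.,  63.]), 715.1, 422.0, 15.2, 13.4, np.float64(1.16))
er (array([446.,  58.]), 694.8, 429.1, 14.8, 13.0, np.float64(1.188))
er (array([427.,  53.]), 675.2, 435.7, 14.8, 12.5, np.float64(1.163))
er (array([408.,  48.]), 656.2, 442.1, 14.2, 12.1, np.float64(1.216))
er (array([475.,  41.]), 724.0, 441.6, 15.2, 13.4, np.float64(1.191))
er (array([455.,  36.]), 703.3, 448.2, 14.9, 12.8, np.float64(1.154))
er (array([436.,  31.]), 683.6, 454.6, 14.3, 12.6, np.float64(1.201))
er (array([417.,  26.]), 664.5, 460.6, 14.2, 12.1, np.float64(1.189))
er (array([297.,  36.]), 548.6, 467.5, 100.7, 63.9, np.float64(0.214))
er (array([159.,  88.]), 406.5, 442.7, 310.6, 247.4, np.float64(0.345))
tin (array([258., 179.]), 491.4, 323.2, 60.0, 44.5, np.float64(1.444))
```

View pics/w8b.png

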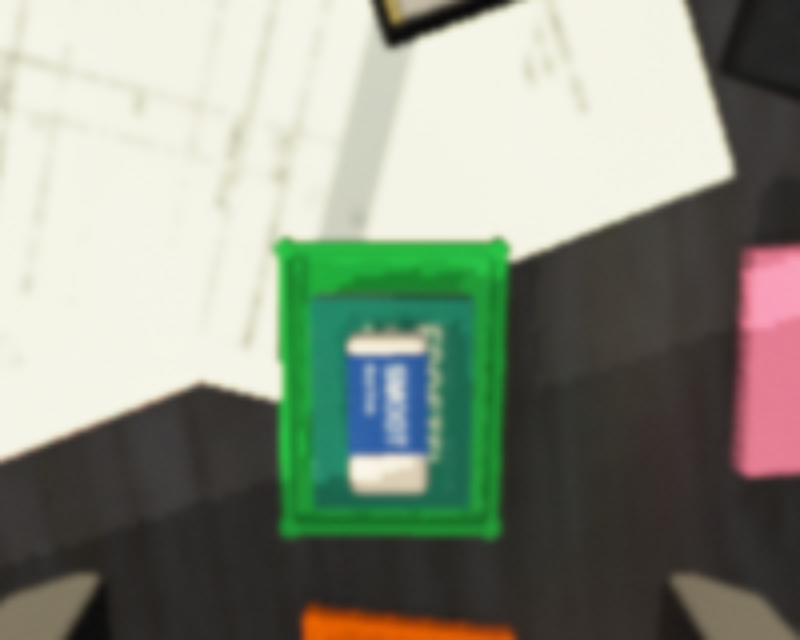

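The eraser is flat and centred on the tin. Moving to the stick.

drive_tool:
  increments:
    - [0,-0.1,-1.4,0,0,0,-0.1]
    - [0,-0.2,-2.8,0,0,0,-0.2]
    - [0,-0.3,-4.2,0,0,0,-0.3]
    - [0,-0.5,-5.6,0,0,0,-0.4]
    - [0,-0.6,-7,0,0,0,-0.5]
    - [0,-0.7,-8.4,0,0,0,-0.6]
    - [0,-0.8,-9.8,0,0,0,-0.7]
    - [0,-1,-11.2,0,0,0,-0.8]
    - [0,-1.1,-12.6,0,0,0,-0.89]
    - [0,-1.2,-14,0,0,0,-0.89]
    - [0,-1.3,-15.4,0,0,0,-0.89]
    - [0,-1.4,-16.8,0,0,0,-0.89]
    - [0,-1.6,-18.2,0,0,0,-0.89]
    - [0,-1.7,-19.4,0,0,0,-0.89]
    - [0,-1.76,-20,0,0,0,-0.89]
    - [0,-1.76,-20.1,0,0,0,-0.89]
    - [0,-1.76,-20.1,0,0,0,-0.89]
    - [0,-1.76,-20.1,0,0,0,-0.89]

```text
t: 21.15
tool_pos: [0.4464, -0.1787, 0.1856]
orientation: [-3.021, -0.855, 0.002]
force: [-0.2, -0.2, -0.3]
opening: 0.0932
```

```bash
python3 tin.py
python3 - <<'E'
from h import *
c=snap('wrist','w9');H=hsv(c)
m=cv2.inRange(H,np.array((0,120,60)),np.array((9,255,255)))|cv2.inRange(H,np.array((172,120,60)),np.array((180,255,255)))
m=cv2.morphologyEx(m,cv2.MORPH_CLOSE,np.ones((5,5),np.uint8))
for r in rect(c,m,.011,minA=100): print(r)
big=cv2.resize(c['image'][80:240,160:360],None,fx=4,fy=4)
cv2.imwrite('pics/w9b.png',cv2.cvtColor(big,cv2.COLOR_RGB2BGR))
E
```

```text
21.15 [ 0.44642654 -0.17865694  0.18557162] psi 0.5515475346731308 tilt [-0.0020749   0.00152043 -0.99999669] [-0.19861035 -0.18102409 -0.31019648] [-4.87627364e-01 -1.59858509e-01  1.88225207e+00  3.75225442e-04
  1.42174454e+00  5.31566390e-01]
(array([ 41., 198.]), 281.3, 33.1, 134.9, 72.0, np.float64(-0.944))
(array([257., 179.]), 447.3, -180.0, 40.9, 20.2, np.float64(0.545))
```

View pics/w9b.png

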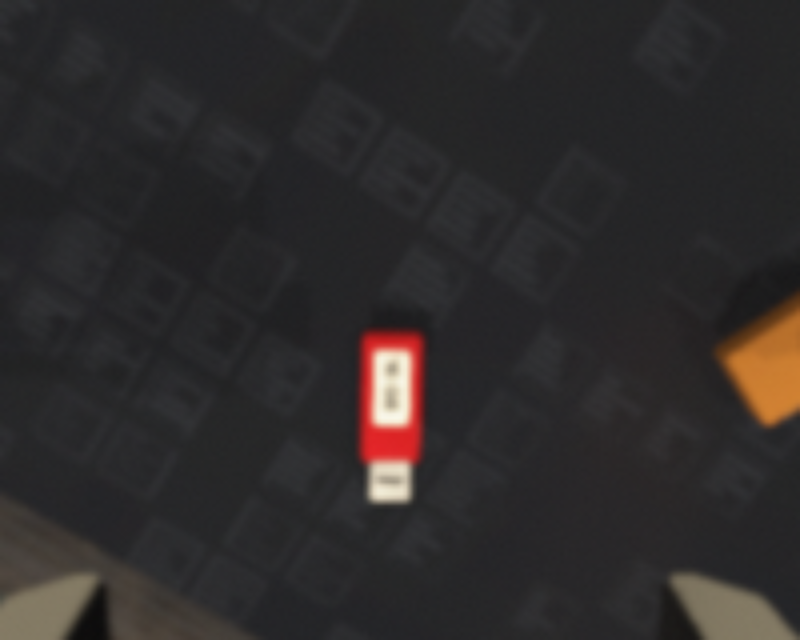

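The stick body is at (257,179), i.e. (447,-180) mm. Descending.

drive_tool:
  increments:
    - [0,0.02,-0.04,-1.5,0,0,0]
    - [0,0.02,-0.04,-3,0,0,0]
    - [0,0.02,-0.04,-4.3,0,0,0]
    - [0,0.02,-0.04,-5.2,0,0,0]
    - [0,0.02,-0.04,-5.7,0,0,0]
    - [0,0.02,-0.04,-6,0,0,0]
    - [0,0.02,-0.04,-6.15,0,0,0]
    - [0,0.02,-0.04,-6.15,0,0,0]
    - [0,0.02,-0.04,-6.15,0,0,0]
    - [0,0.02,-0.04,-6.15,0,0,0]
    - [0,0.02,-0.04,-6.15,0,0,0]
    - [0,0.02,-0.04,-6.15,0,0,0]

```text
t: 22.2
tool_pos: [0.4482, -0.1809, 0.0341]
orientation: [3.022, 0.855, 0.002]
force: [0.0, -0.1, -0.6]
opening: 0.0927
```

drive_tool:
  increments:
    - [0,-0.02,0.02,-0.1,0,0,0]
    - [0,-0.02,0.02,-0.15,0,0,0]
    - [0,-0.02,0.02,-0.15,0,0,0]
    - [0,-0.02,0.02,-0.15,0,0,0]
    - [0,-0.02,0.02,-0.15,0,0,0]
    - [0,-0.02,0.02,-0.15,0,0,0]

```text
t: 22.7
tool_pos: [0.447, -0.1801, 0.0294]
orientation: [3.023, 0.856, 0.0]
force: [-0.5, -0.1, -0.9]
opening: 0.0931
```

drive_tool:
  increments:
    - [1,0,0,0,0,0,0]
    - [1,0,0,0,0,0,0]
    - [1,0,0,0,0,0,0]
    - [1,0,0,0,0,0,0]
    - [1,0,0,0,0,0,0]
    - [1,0,0,0,0,0,0]
    - [1,0,0,0,0,0,0]
    - [1,0,0,0,0,0,0]
    - [1,0,0,0,0,0,0]
    - [1,0,0,0,0,0,0]
    - [1,0,0,0,0,0,0]
    - [1,0,0,0,0,0,0]
    - [1,0,0,0,0,0,0]
  squeeze: 10

```text
t: 23.78
tool_pos: [0.447, -0.18, 0.0294]
orientation: [-3.023, -0.856, -0.0]
force: [0.7, -0.4, -0.8]
opening: 0.0176
```

Gripped at 17.6 mm. Carrying it to the green tray.

drive_tool:
  increments:
    - [1,0,0,1,0,0,0]
    - [1,0,0,2.4,0,0,0]
    - [1,0.1,1,3.4,0,0,0.1]
    - [1,0.2,2.4,3.6,0,0,0.2]
    - [1,0.4,3.8,3.6,0,0,0.3]
    - [1,0.5,5.2,3.6,0,0,0.4]
    - [1,0.6,6.6,3.6,0,0,0.5]
    - [1,0.8,8,3.6,0,0,0.6]
    - [1,0.9,9.4,3.6,0,0,0.7]
    - [1,1,10.8,3.6,0,0,0.8]
    - [1,1.1,12.2,3.6,0,0,0.89]
    - [1,1.2,13.6,3.6,0,0,0.89]
    - [1,1.4,15,3.6,0,0,0.89]
    - [1,1.5,16.4,3.6,0,0,0.89]
    - [1,1.6,17.8,3.6,0,0,0.89]
    - [1,1.7,19,3.6,0,0,0.89]
    - [1,1.77,19.8,3.6,0,0,0.89]
    - [1,1.77,20.1,3.4,0,0,0.89]
    - [1,1.77,20.1,2.8,0,0,0.89]
    - [1,1.77,20.1,2.3,0,0,0.89]

```text
t: 25.45
tool_pos: [0.4913, 0.3226, 0.0861]
orientation: [2.359, 2.075, 0.0]
force: [-0.5, 0.4, -0.3]
opening: 0.0175
```

drive_tool:
  increments:
    - [1,0,0,0,0,0,0]
    - [1,0,0,0,0,0,0]
    - [1,0,0,0,0,0,0]
    - [1,0,0,0,0,0,0]
    - [1,0,0,0,0,0,0]

```text
t: 25.87
tool_pos: [0.4919, 0.3224, 0.0879]
orientation: [2.36, 2.073, 0.002]
force: [-0.2, 0.3, -0.7]
opening: 0.0178
```

```bash
python3 tin.py
python3 - <<'E'
from h import *
c=snap('wrist','w10')
E
```

```text
25.8667 [0.49193778 0.32235851 0.08788223] psi 1.4412094249796712 tilt [ 1.32810039e-03  6.91505040e-04 -9.99998879e-01] [-0.16807029  0.27357854 -0.69045639] [ 4.92928536e-01  2.23594503e-01  1.67734369e+00 -2.03969678e-05
  1.23915724e+00  6.22522590e-01]
```

View pics/w10.png

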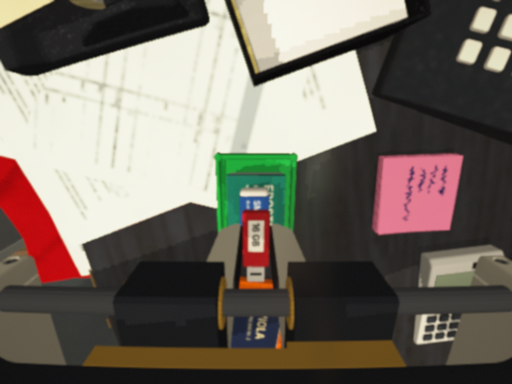

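The stick is held level over the eraser. Lowering.

drive_tool:
  increments:
    - [1,-0.02,0.04,-0.3,0,0,0]
    - [1,-0.02,0.04,-0.6,0,0,0]
    - [1,-0.02,0.04,-0.85,0,0,0]
    - [1,-0.02,0.04,-1,0,0,0]
    - [1,-0.02,0.04,-1.05,0,0,0]
    - [1,-0.02,0.04,-1.05,0,0,0]
    - [1,-0.02,0.04,-1.05,0,0,0]
    - [1,-0.02,0.04,-1.05,0,0,0]
    - [1,-0.02,0.04,-1.05,0,0,0]

```text
t: 26.67
tool_pos: [0.4908, 0.3235, 0.0606]
orientation: [-2.36, -2.074, 0.0]
force: [-0.4, 0.5, 0.4]
opening: 0.0181
```

drive_tool:
  increments:
    - [1,0,0,-0.03,0,0,0]
    - [1,0,0,-0.03,0,0,0]
    - [1,0,0,-0.03,0,0,0]
    - [0.9,0,0,-0.03,0,0,0]
    - [0.8,0,0,-0.03,0,0,0]
    - [0.6,0,0,-0.03,0,0,0]
    - [0.3,0,0,-0.03,0,0,0]
    - [0,0,0,-0.03,0,0,0]
    - [0,0,0,-0.03,0,0,0]
    - [0,0,0,-0.03,0,0,0]
    - [0,0,0,-0.03,0,0,0]
    - [0,0,0,0.5,0,0,0]
    - [0,0,0,1.5,0,0,0]
    - [0,0,0,3,0,0,0]
    - [0,0,0,4.5,0,0,0]
    - [0,0,0,5,0,0,0]
    - [0,0,0,5,0,0,0]
    - [0,0,0,5,0,0,0]
    - [0,0,0,5,0,0,0]

```text
t: 28.25
tool_pos: [0.4901, 0.3231, 0.1846]
orientation: [-2.36, -2.073, 0.002]
force: [0.2, -0.2, 0.0]
opening: 0.0928
```

```bash
python3 tin.py; python3 er.py w11|grep -E "tin|25[0-9]|26[0-9]"
python3 - <<'E'
from h import *
c=snap('wrist','w11c');H=hsv(c)
m=cv2.inRange(H,np.array((0,120,60)),np.array((7,255,255)))|cv2.inRange(H,np.array((172,120,60)),np.array((180,255,255)))
m=cv2.morphologyEx(m,cv2.MORPH_CLOSE,np.ones((5,5),np.uint8))
for r in rect(c,m,.041,minA=100): print(r)
E
```

```text
28.25 [0.49013137 0.32314748 0.18463002] psi 1.4418416893212558 tilt [-1.38260087e-03 -7.53391748e-04 -9.99998760e-01] [ 0.19087186 -0.21074569  0.00648604] [ 4.95570470e-01  1.31261166e-01  1.59573183e+00 -5.34756198e-06
  1.41617419e+00  6.24526525e-01]
er (array([413., 222.]), 668.2, 255.1, 66.2, 20.6, np.float64(-0.135))
er (array([256., 183.]), 490.6, 324.6, 23.2, 10.1, np.float64(1.439))
er (array([258., 178.]), 491.9, 325.2, 46.4, 25.2, np.float64(1.457))
tin (array([258., 179.]), 491.5, 323.4, 61.2, 44.4, np.float64(1.443))
(array([256., 186.]), 489.9, 323.7, 39.5, 16.6, np.float64(1.444))
(array([ 77., 202.]), 287.6, 331.9, 151.0, 86.8, np.float64(-1.423))
```

View pics/w11b.png

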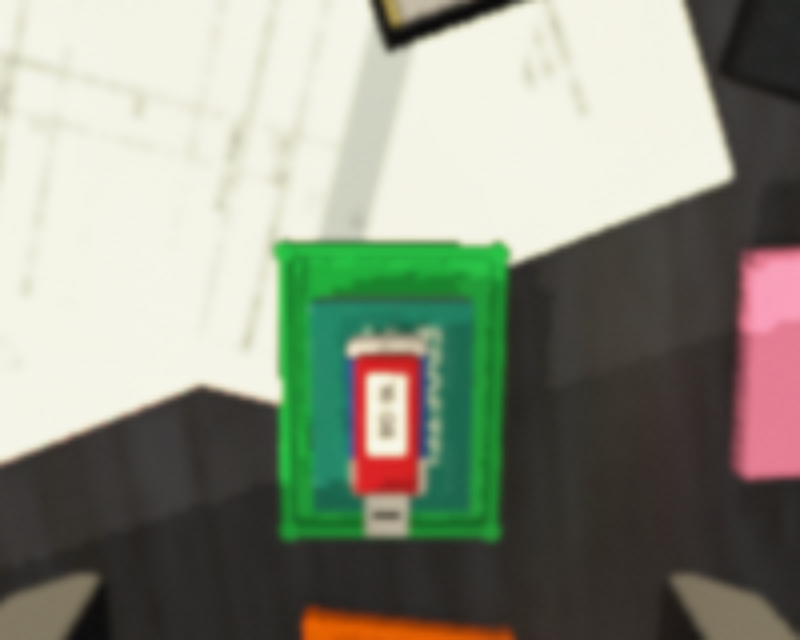

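The stick is flat and centred. The stamp is next, and it needs a turn of +1.27.

drive_tool:
  increments:
    - [0,0.1,-1.4,0,0,0,0.1]
    - [0,0.2,-2.8,0,0,0,0.2]
    - [0,0.3,-4.2,0,0,0,0.3]
    - [0,0.4,-5.6,0,0,0,0.4]
    - [0,0.5,-7,0,0,0,0.5]
    - [0,0.6,-8.4,0,0,0,0.6]
    - [0,0.7,-9.8,0,0,0,0.7]
    - [0,0.8,-11.2,0,0,0,0.8]
    - [0,0.9,-12.6,0,0,0,0.9]
    - [0,1,-14,0,0,0,1]
    - [0,1.1,-15.4,0,0,0,1.1]
    - [0,1.2,-16.8,0,0,0,1.2]
    - [0,1.3,-18.2,0,0,0,1.27]
    - [0,1.4,-19.6,0,0,0,1.27]
    - [0,1.5,-21,0,0,0,1.27]
    - [0,1.6,-22.4,0,0,0,1.27]
    - [0,1.64,-23.6,0,0,0,1.27]
    - [0,1.64,-24.1,0,0,0,1.27]
    - [0,1.64,-24.1,0,0,0,1.27]
    - [0,1.64,-24.1,0,0,0,1.27]

```text
t: 30.02
tool_pos: [0.531, -0.2786, 0.1841]
orientation: [-0.671, -3.066, -0.002]
force: [0.1, 0.5, -0.6]
opening: 0.0931
```

```bash
python3 tin.py
python3 - <<'E'
from h import *
c=snap('wrist','w12');H=hsv(c)
print(H[178,256],H[195,256])
m=cv2.inRange(H,np.array((5,80,60)),np.array((22,255,255)))
for r in rect(c,m,.023,minA=100): print(r)
big=cv2.resize(c['image'][80:240,160:360],None,fx=4,fy=4)
cv2.imwrite('pics/w12b.png',cv2.cvtColor(big,cv2.COLOR_RGB2BGR))
E
```

```text
30.0167 [ 0.53102354 -0.27863445  0.18413376] psi 2.710520561716806 tilt [-0.00212745  0.00190838 -0.99999592] [ 0.07014847  0.49475882 -0.64495306] [-5.68975591e-01  1.66065667e-01  1.55831154e+00  4.66812084e-04
  1.42003592e+00 -1.70876943e+00]
[ 16 183 242] [ 22 163 255]
(array([371., 355.]), 840.7, -225.9, 431.0, 57.0, np.float64(1.14))
(array([415., 301.]), 773.7, -151.9, 97.9, 37.5, np.float64(-0.133))
(array([ 96., 301.]), 593.2, -545.1, 97.7, 38.0, np.float64(-0.731))
(array([257., 182.]), 531.4, -276.1, 64.4, 30.5, np.float64(-0.431))
(array([143.,   9.]), 328.9, -304.1, 54.9, 26.0, np.float64(1.119))
(array([50., 33.]), 293.4, -400.5, 134.1, 73.8, np.float64(1.569))
```

View pics/w12b.png

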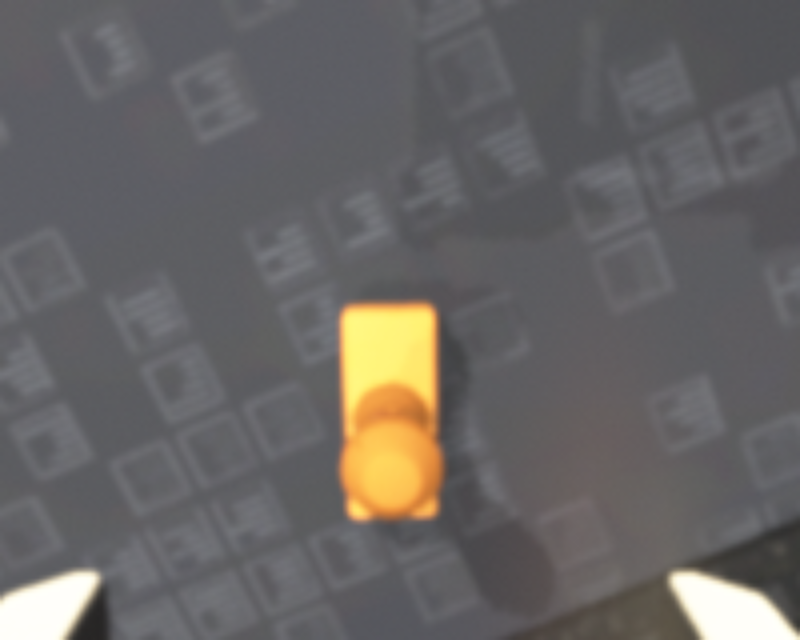

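Run:
```python
from h import *
s=robot.read_state()
c=snap('wrist')
p=np.array([(341,302),(437,302),(439,520),(346,520)])/4.+[160,80]-.4
w=plane(c,p,.023)*1000;print(w.round(1),w.mean(0));d=w[:2].mean(0)-w[2:].mean(0);print(np.linalg.norm(d),np.arctan2(d[1],d[0]))
k=np.array([(392,466)])/4.+[160,80];print('knob',plane(c,k,.068)*1000)
```

```text
[[ 496.5 -275.5]
 [ 507.7 -251.1]
 [ 567.5 -276.8]
 [ 556.  -301.9]] [ 531.93704291 -276.31570795]
65.14750599966644 2.729724900765938
knob [[ 533.3119343  -276.51398266]]
```

The stamp block is centred at (532,-276) mm with ψ about 2.72, and its length measures 65 against 62. Descending to grip the block.

drive_tool:
  increments:
    - [0,0.04,0.08,-1,0,0,0.005]
    - [0,0.04,0.08,-2.2,0,0,0.005]
    - [0,0.04,0.08,-3.4,0,0,0.005]
    - [0,0.04,0.08,-4.4,0,0,0.005]
    - [0,0.04,0.08,-5.2,0,0,0.005]
    - [0,0.04,0.08,-5.7,0,0,0.005]
    - [0,0.04,0.08,-5.9,0,0,0.005]
    - [0,0.04,0.08,-5.9,0,0,0.005]
    - [0,0.04,0.08,-5.9,0,0,0.005]
    - [0,0.04,0.08,-5.9,0,0,0.005]
    - [0,0.04,0.08,-5.9,0,0,0.005]

```text
t: 31.03
tool_pos: [0.5339, -0.2777, 0.04]
orientation: [0.662, 3.068, -0.002]
force: [-0.5, -1.1, 0.4]
opening: 0.0929
```

drive_tool:
  increments:
    - [0,-0.05,0.04,-0.1,0,0,0]
    - [0,-0.05,0.04,-0.15,0,0,0]
    - [0,-0.05,0.04,-0.15,0,0,0]
    - [0,-0.05,0.04,-0.15,0,0,0]
    - [0.3,-0.05,0.04,-0.15,0,0,0]
    - [0.6,-0.05,0.04,-0.15,0,0,0]
    - [0.7,-0.05,0.04,-0.15,0,0,0]
    - [1,-0.05,0.04,-0.15,0,0,0]
    - [1,-0.05,0.04,-0.15,0,0,0]
    - [1,-0.05,0.04,-0.15,0,0,0]
    - [1,-0.05,0.04,-0.15,0,0,0]
    - [1,-0.05,0.04,-0.15,0,0,0]
    - [1,-0.05,0.04,-0.15,0,0,0]
    - [1,-0.05,0.04,-0.15,0,0,0]
    - [1,-0.05,0.04,-0.15,0,0,0]
    - [1,-0.05,0.04,-0.15,0,0,0]
  squeeze: 20

```text
t: 32.37
tool_pos: [0.5315, -0.276, 0.0344]
orientation: [-0.662, -3.071, 0.0]
force: [0.1, -0.9, -0.3]
opening: 0.0263
```

```bash
python3 tin.py
```

```text
32.3667 [ 0.53149293 -0.27604373  0.03436744] psi 2.7168131790491357 tilt [-4.80503260e-05 -1.86779417e-05 -9.99999999e-01] [ 0.11576061 -0.90049663 -0.33312913] [-5.64596190e-01  3.20661033e-01  1.66942865e+00 -4.54239259e-05
  1.15153357e+00 -1.71059455e+00]
```

Gripped at 26.3 mm. Lifting and carrying it to the orange tray.

drive_tool:
  increments:
    - [1,0,0,0.8,0,0,0]
    - [1,0,0,2,0,0,0]
    - [1,0,0.6,3,0,0,-0.1]
    - [1,-0.1,1.8,3.6,0,0,-0.2]
    - [1,-0.3,3.1,3.6,0,0,-0.3]
    - [1,-0.5,4.4,3.6,0,0,-0.4]
    - [1,-0.7,5.7,3.6,0,0,-0.5]
    - [1,-0.9,7,3.6,0,0,-0.6]
    - [1,-1,8.3,3.6,0,0,-0.7]
    - [1,-1.2,9.6,3.6,0,0,-0.8]
    - [1,-1.3,10.9,3.6,0,0,-0.9]
    - [1,-1.4,12.2,3.6,0,0,-1]
    - [1,-1.5,13.5,3.6,0,0,-1.1]
    - [1,-1.7,14.8,3.6,0,0,-1.2]
    - [1,-1.9,16,3.6,0,0,-1.3]
    - [1,-2,17.2,3.6,0,0,-1.38]
    - [1,-2.1,18.2,3.6,0,0,-1.395]
    - [1,-2.24,18.8,3.6,0,0,-1.395]
    - [1,-2.24,19.05,3.2,0,0,-1.395]
    - [1,-2.24,19.05,2.5,0,0,-1.395]

```text
t: 34.03
tool_pos: [0.477, 0.202, 0.0983]
orientation: [2.477, 1.93, 0.007]
force: [0.1, 0.2, -0.3]
opening: 0.026
```

drive_tool:
  increments:
    - [1,0,0,-0.4,0,0,0]
    - [1,0,0,-0.8,0,0,0]
    - [1,0,0,-0.8,0,0,0]
    - [1,0,0,-0.8,0,0,0]
    - [1,0,0,-0.8,0,0,0]
    - [1,0,0,-0.8,0,0,0]

```text
t: 34.53
tool_pos: [0.4763, 0.2001, 0.0778]
orientation: [2.48, 1.927, 0.002]
force: [-0.4, -0.9, -0.0]
opening: 0.0258
```

```bash
python3 tin.py
python3 - <<'E'
from h import *
c=snap('wrist','w13')
E
```

```text
34.5333 [0.47630555 0.20007211 0.07777024] psi 1.3211912636073584 tilt [ 1.38042745e-03  4.33508130e-04 -9.99998953e-01] [-0.39598375 -0.86923828 -0.04821679] [2.98395828e-01 5.23898324e-02 1.88621473e+00 9.13896929e-06
 1.20154122e+00 5.47998068e-01]
```

View pics/w13.png

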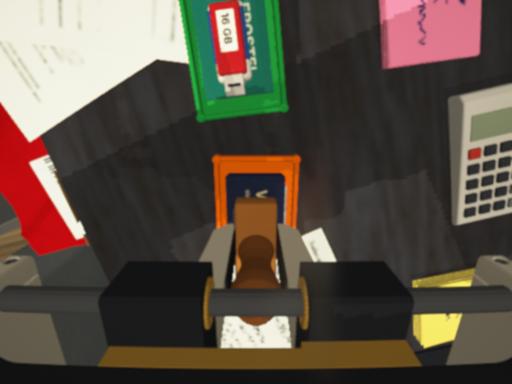

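The stamp is upright and aligned above the pad. Lowering.

drive_tool:
  increments:
    - [1,-0.02,0,-0.3,0,0,0]
    - [1,-0.02,0,-0.6,0,0,0]
    - [1,-0.02,0,-0.85,0,0,0]
    - [1,-0.02,0,-1,0,0,0]
    - [1,-0.02,0,-1.05,0,0,0]
    - [1,-0.02,0,-1.05,0,0,0]
    - [1,-0.02,0,-1.05,0,0,0]
    - [1,-0.02,0,-1.05,0,0,0]
    - [1,-0.02,0,-1.05,0,0,0]
    - [1,-0.02,0,-1.05,0,0,0]

```text
t: 35.42
tool_pos: [0.4753, 0.2003, 0.051]
orientation: [2.48, 1.928, 0.001]
force: [0.4, -0.5, 0.2]
opening: 0.0257
```

drive_tool:
  increments:
    - [1,0,0,-0.04,0,0,0]
    - [1,0,0,-0.05,0,0,0]
    - [1,0,0,-0.05,0,0,0]
    - [1,0,0,-0.05,0,0,0]
    - [1,0,0,-0.05,0,0,0]

```text
t: 35.83
tool_pos: [0.475, 0.2002, 0.0494]
orientation: [-2.48, -1.928, -0.0]
force: [-0.4, -0.4, -1.1]
opening: 0.026
```

drive_tool:
  increments:
    - [0.9,0,0,0,0,0,0]
    - [0.8,0,0,0,0,0,0]
    - [0.6,0,0,0,0,0,0]
    - [0.3,0,0,0,0,0,0]
    - [0,0,0,0,0,0,0]
    - [0,0,0,0,0,0,0]
    - [0,0,0,0,0,0,0]
    - [0,0,0,0,0,0,0]
    - [0,0,0,0.5,0,0,0]
    - [0,0,0,1.5,0,0,0]
    - [0,0,0,3,0,0,0]
    - [0,0,0,4.5,0,0,0]
    - [0,0,0,5.5,0,0,0]
    - [0,0,0,5.5,0,0,0]
    - [0,0,0,5.5,0,0,0]
    - [0,0,0,5.5,0,0,0]
    - [0,0,0,5.5,0,0,0]

```text
t: 37.25
tool_pos: [0.4741, 0.1999, 0.1856]
orientation: [-2.479, -1.928, 0.004]
force: [0.1, 0.0, -0.5]
opening: 0.0927
```

```bash
python3 tin.py
python3 - <<'E'
from h import *
c=snap('wrist','w14');H=hsv(c)
for n,lo,hi,z in [('stamp',(5,80,20),(14,255,200),.038),('orange',(5,150,130),(22,255,255),.008),('pad',(105,90,20),(130,255,140),.018)]:
    for r in rect(c,cv2.inRange(H,np.array(lo),np.array(hi)),z,minA=150): print(n,*r)
big=cv2.resize(c['image'][80:240,160:360],None,fx=4,fy=4)
cv2.imwrite('pics/w14b.png',cv2.cvtColor(big,cv2.COLOR_RGB2BGR))
E
```

```text
37.25 [0.47409534 0.19991977 0.18556654] psi 1.3217939423746634 tilt [-2.28943204e-03 -7.39641306e-04 -9.99997106e-01] [ 0.1150653   0.04058378 -0.50576296] [ 2.99408158e-01 -6.46836530e-02  1.79440972e+00 -3.18460367e-05
  1.41427233e+00  5.48416849e-01]
stamp [255. 173.] 477.8 208.0 88.1 65.3 1.32
orange [257. 171.] 476.2 207.4 29.7 25.1 1.335
orange [258. 176.] 476.0 199.9 93.6 69.8 1.321
pad [257. 175.] 475.4 200.0 64.3 41.3 1.323
pad [494.  95.] 748.4 214.0 212.1 51.5 -1.564
```

View pics/w14b.png

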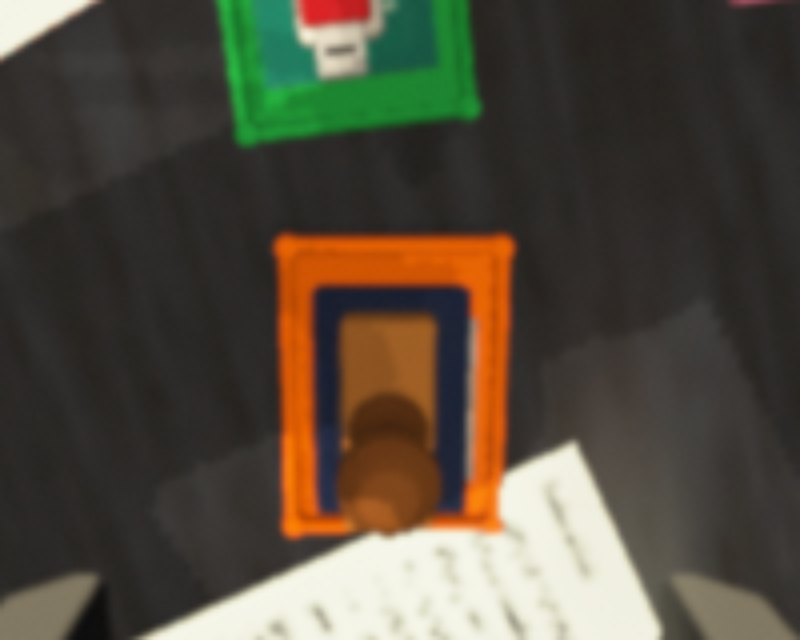

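The stamp stands on the pad. I'll move the arm clear and check from the fixed cameras.

drive_tool:
  increments:
    - [0,0,0,1.5,0,0,0]
    - [0,0,-1,2.5,0,0,0]
    - [0,0,-2.4,2.5,0,0,0]
    - [0,0,-3.8,2.5,0,0,0]
    - [0,0,-5.2,2.5,0,0,0]
    - [0,0,-6.6,2.5,0,0,0]
    - [0,0,-8,2.5,0,0,0]
    - [0,0,-9.4,2.5,0,0,0]
    - [0,0,-10.4,2.5,0,0,0]
    - [0,0,-10.4,2.5,0,0,0]
    - [0,0,-10.4,2.5,0,0,0]

```text
t: 38.22
tool_pos: [0.4743, -0.0607, 0.2481]
orientation: [-2.481, -1.923, 0.002]
force: [0.9, 0.2, -0.3]
opening: 0.0931
```

```bash
python3 tin.py
python3 - <<'E'
from h import *
c=snap('wrist','w15')
t=snap('top','t15');s=snap('scene','s15')
w14={}
a=cv2.resize(t['image'][140:270,110:270],None,fx=4,fy=4,interpolation=cv2.INTER_CUBIC)
b=cv2.resize(s['image'][170:290,140:290],None,fx=4,fy=4,interpolation=cv2.INTER_CUBIC)
cv2.imwrite('pics/t15b.png',cv2.cvtColor(a,cv2.COLOR_RGB2BGR));cv2.imwrite('pics/s15b.png',cv2.cvtColor(b,cv2.COLOR_RGB2BGR))
# expected outlines projected into top for stamp top/knob
for n,P in dict(knob=(.4755,.2003,.09),padc=(.4755,.2003,.018)).items(): 
    print(n,(proj(t,P)-[110,140])*4,(proj(s,P)-[140,170])*4)
E
```

```text
38.2167 [ 0.47429366 -0.06070022  0.24806172] psi 1.3187768968319258 tilt [-2.46347076e-03  8.18236932e-04 -9.99996631e-01] [ 0.89043576  0.24615165 -0.34115823] [-2.34735846e-01 -2.04255859e-01  1.80657220e+00  2.22921741e-04
  1.54186254e+00  1.72766165e-02]
knob [[261.01719433 317.22979014]] [[316.56704081 228.63619628]]
padc [[282.80417892 326.03634209]] [[321.51061991 278.84677191]]
```

View pics/t15b.png

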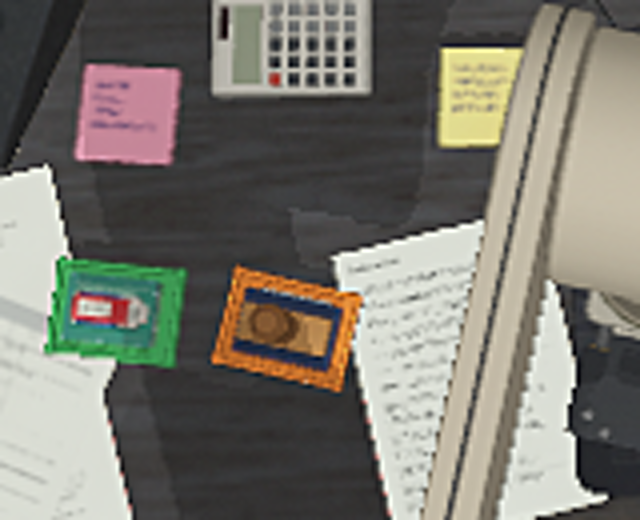

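View pics/s15b.png

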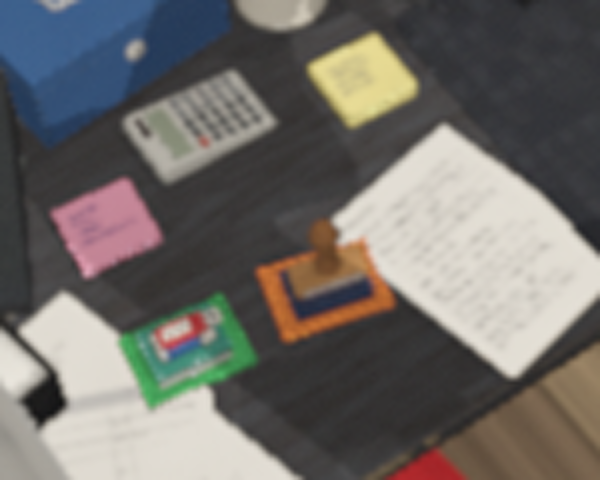

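View pics/w15.png

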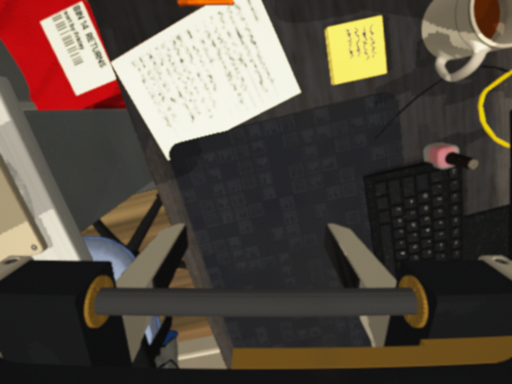

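In the top crop the knob is at (265,318) against an expected (261,317), so the stamp is upright. Now a numeric check of the stamp block from the close wrist view.

Run:
```python
from h import *
c=snap('wrist')
s=robot.read_state()
# rebuild w14 camera pose
W=np.eye(4)
psi=1.32179;z=np.array([-.00229,-.00074,-.999997]);x=np.array([np.cos(psi),np.sin(psi),0]);x-=z*(x@z);x/=np.linalg.norm(x)
W[:3,:3]=np.c_[x,np.cross(z,x),z];W[:3,3]=[.474095,.19992,.185567]
c['T']=W@np.array(c['mount'])
p=np.array([(339,315),(437,315)])/4.+[160,80]-.4
f=plane(c,p,.038)*1000;d=f[1]-f[0];print(f,np.linalg.norm(d))
u=np.array([-d[1],d[0]])/np.linalg.norm(d);ang=np.arctan2(u[1],u[0]);print('angle',ang,'centre',f.mean(0)-31*u)
print('knob top',plane(c,np.array([(388,482)])/4+[160,80],.083)*1000)
t=snap('top')
for lo,hi,n,z in [((20,60,150),(35,255,255),'yellow',.018),((160,40,120),(178,255,255),'pink',.013)]:
    H=hsv(t)
    for r in rect(t,cv2.inRange(H,np.array(lo),np.array(hi)),z,minA=150): print(n,r)
b=cv2.cvtColor(cv2.imread('pics/top0.png'),cv2.COLOR_BGR2HSV)
for lo,hi,n,z in [((20,60,150),(35,255,255),'yellow0',.018),((160,40,120),(178,255,255),'pink0',.013)]:
    for r in rect(t,cv2.inRange(b,np.array(lo),np.array(hi)),z,minA=150): print(n,r)
```

```text
[[468.96934691 232.23270877]
 [494.38755519 225.80273592]] 26.218883706532203
angle 1.3230269649422475 centre [474.07594742 198.96440408]
knob top [[474.1722328  197.91769528]]
yellow (array([228., 163.]), 633.7, 63.1, 68.9, 53.7, np.float64(-0.031))
pink (array([142., 168.]), 630.8, 313.9, 71.3, 69.2, np.float64(1.468))
pink (array([38., 51.]), 1009.5, 656.8, 413.1, 66.3, np.float64(0.793))
pink (array([68., 43.]), 1045.8, 565.0, 515.9, 99.9, np.float64(0.782))
yellow0 (array([232., 164.]), 633.5, 55.7, 69.5, 67.8, np.float64(-0.021))
pink0 (array([142., 168.]), 630.5, 314.1, 71.4, 70.0, np.float64(1.474))
pink0 (array([38., 51.]), 1009.5, 656.8, 413.1, 66.3, np.float64(0.792))
pink0 (array([68., 43.]), 1045.8, 564.9, 515.9, 99.9, np.float64(0.782))
```

The stamp is within about 2 mm of the pad centre, aligned and upright. The yellow pad only looks different because the arm partly covers it. Handing in.

```bash
python3 -c "
from plant import robot
print(robot.close_job(), robot.read_state()['t'])"
```

```text
the job is handed in; nothing more can be done
the job is handed in; nothing more can be done
```

I handed the job in at about 38 s, with all five pieces placed, the gripper open and the arm clear. No verdict was reported.

**Green tray:** In the wrist camera the tin lies within about 2 mm of the tray middle. The eraser and then the USB stick are each within about 2 mm of the piece below. All three are within 0.03 rad of the tray's long way.

**Orange tray:** The pad is within about 1 mm of the tray middle. The stamp is within about 2 mm of the pad centre, and 0.01 rad from its long side. The knob sits over the block, so the stamp is upright; the top and scene views agree.

**Left alone:** The pink notes measured the same at the start and the end. The yellow notes' measured centre shifted 7 mm, only because the arm partly covered them in the last view: their measured width also shrank (68 to 54 mm), and the far edge did not move. I did not measure the calculator, but the arm never came near it and it looks unmoved.

**Other checks:** Nothing failed. Two readings were slightly off. The tool often sat 2–5 mm above its commanded height before settling, so the tin was let go about 2 mm above the tray floor. A pale strip beside the pad in the last close view was not explained, but the pad's measured position and size were unchanged.

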